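# Close the bar clamp on the glued board and keep it squeezed

### The arm

A 7-joint arm with a two-finger parallel gripper is mounted at the origin on a cart in front of the work surface, level with it; the furniture and walls round the work are solid. World frame = base frame: x ahead of the robot, y to its left, z up, the work surface at z = 0. Lengths are in mm, angles in rad, forces in N, time in s.
With the tool pointing down it reaches from about 400 to 850 mm from the base axis. Payload 4.5 kg.
Tool frame: the origin (TCP) lies where the fingers leave the gripper's body, on its centre line; the fingertips stand 73 mm ahead of it and the grasp point (between the pads) lies r.hold_point_z ahead of it (r.hold_point_z is the distance from the TCP to the grasp point, in mm); y points along the fingers, z is the direction in which the jaws open and shut, and the axes are right-handed (so a half turn about y gives the same grasp; the last joint's range is limited). The gripper opens to 85 mm and grips with 20 to 120 N. Pads are 22 mm wide; open, the fingers measure 114 mm over their backs; the gripper's body (76 mm by 85 mm) begins 54 mm behind the grasp point. The pads swing forward as they close: fully open they stand 13 mm farther back than shut.
Start: joints at [-1.079, 0.689, -0.195, 1.565, 0.157, 0.902, -0.215], TCP at [276.218, 560.67, 303.917] pointing down, gripper open.
Joint ranges: [-3.01, 3.01], [-0.46, 2.08], [-1.47, 1.51], [0.13, 2.56], [-1, 4.14], [0.04, 2.09], [-2.66, 2.66]. Speed limits (rad/s): [2.57, 2.57, 3.14, 3.14, 3.14, 3.14, 3.14].

### API

Orientations are given as a unit quaternion [x, y, z, w].
In Python, from workcell import r, optics gives the robot as it stands. The module is installed in compiled form; this text tells all that it offers.
- The arm moves only by the tool play_rows, never from a script. Its argument "motion" is a list of rows, each an object of numbers: "gripper": the opening, from 0 (shut) to 1 (fully open); "dx", "dy", "dz": the shift along the tool's x, y, z in cm; "rx", "ry", "rz": the turn, a rotation vector about the tool's x, y, z in rad. A call has 1 to 20 rows; each row is the pose to reach, as a shift and turn from the pose commanded when the call began, along the tool's axes at that moment; what a row does not reach only later rows make up. A row lasts 1/10 s, in which the tool goes at most 50 mm and 8.59 degrees, less where a joint would pass 70% of its speed; a pose out of reach is approached as far as the arm can. A call with a gripper value outside its range is refused whole. The fingers move at their own pace and stop on an object; the grip force is fixed at half the most. Time passes only in rows, so rows that repeat a pose let the fingers close. It gives the time, the measured TCP pose, the force and the opening at its end, in the units of the state.
- r.state(): the state, without advancing time (a new reading comes with each control period).
- optics.camera(name): name is "side" or "top" or "wrist"; returns a dict with "img" (480x640x3 uint8, red, green, blue), "fx", "fy", "cx", "cy" (pixels), "distortion" ([k1, k2, p1, p2, k3] as OpenCV has them; the pictures are not rectified), "R" (3x3) and "t" (3): a world point X has camera coordinates R X + t. Camera axes: x right, y down, z forward; pixel columns grow to the right and rows downward; lengths in mm; the calibration is good to about 2 mm. A picture is of the moment at which its call begins. There is no depth.
- r.sign_off(): hands the job in, once; it reports no verdict.
The state is a dict: "t": time; "qpos": joint angles; "joint_velocities": joint speeds; "joint_torque": joint torques, N m; "tcp_pos": TCP position; "tcp_rot": TCP orientation; "wrist_force": force on the tool from outside, world axes, zero at the start; "torque": the same for the moment, N m; "finger_gap": opening from 0.0 (shut) to 1.0 (fully open).
Only numpy, scipy, OpenCV 4.12 (cv2) and the standard library are available. Lean on these libraries where they do the work, as an engineer would, in place of code of your own. Each camera call takes 0.05 s, during which the arm holds its last target.

### The job

A split wooden board has just been glued and lies in one of the two one-hand bar clamps on the plywood stand; the round trivet lies in the other. Find the clamp that holds the oblong board and pump its trigger against its handle until the sprung pad has pushed the board home against the fixed jaw and the pad is clearly pressed in, but never bottomed out, so that the wood is not crushed. Work only by handle and trigger, leave the other clamp and the trivet alone, and finish still gripping handle and trigger with the board held under that pressure.

Things in the scene. Friction and masses are not known exactly. Their poses are not given: they have to be found in the camera images.
- glue_stand: Fixed plywood plate 290 x 330 x 10 mm carrying two alike bar clamps, grips up, bars parallel. Origin on the worktop below the line of the two grips, midway between the clamps; x along the bars from handle to moving jaw (away from the robot), y to the left clamp, z up. Clamps at y = +80 (left), -80 mm (right). Black heads x -38 to 40 mm, 46 wide, 102 high; fixed jaw faces at x = 48 mm.
- board_center (a point): Centre of the loose oblong wooden board, 90 mm along the bar x 110 x 28 mm, two parts with a glue seam, flat on the plywood (its top 38 mm above the worktop) under the bar of the left or the right clamp, at random. Home against the fixed jaw its x is 93 mm in glue_stand; it starts 2 to 10 mm short of that.
- trivet_center (a point): Centre of the loose round one-piece trivet, 90 mm across, 18 mm thick, lying in the other clamp. To be left alone.
- grip_left (a point): left clamp: grip point, 135 mm above the worktop, midway between handle and trigger; axes as glue_stand. Outer faces there 66 mm apart along x at rest, 30 when squeezed; geared together, both swing inward alike. Handle: black, 12 mm thick, 26 wide, -x side, top at 170 mm. Trigger: grey, 12 thick, 22 wide, +x side, top at 166. All else is below 103 mm: come from above, a finger outside each, close along x.
- trigger_left (a joint): left trigger, rad: 0 let out, 0.15 squeezed to its stop (each grip then 18 mm inward at the grip point); a spring returns both grips (4 to 5 N a finger). A full squeeze draws the jaw 5 to 8 mm; let out, a ratchet holds the jaw (to 3 mm). Force a finger: 7 to 8 N while the jaw runs free, plus 0.24 x the pad's force once the board is home: 10 N leaves it 3 mm in, 13 N about half pressed, 16 N bottoms it.
- bar_left (a joint): left bar with the moving jaw (block 18 x 40 x 66 mm), m: travel toward the fixed jaw, 0 fully open, 0.05 most; starts at 0 to 0.014. Moved by the trigger only; friction and a ratchet keep it from going back. Bar 12 mm wide, 62 to 78 mm above the worktop, passing over the workpiece. With the board home the pad just touches it at 0.030.
- pad_left (a joint): left sprung pad (plate 7 x 44 x 40 mm on two pins in front of the moving jaw), m: 0 free, grows as it is pressed in, 0.012 bottomed. Force 4 N at 0, plus 2 N per mm. About 0.006 is well pressed.
- pad_left_face (a point): left clamp: centre of the pad's pressing face, which looks to -x of glue_stand; 33 mm above the worktop.
- grip_right (a point): right clamp: grip point, 135 mm above the worktop, midway between handle and trigger; axes as glue_stand. Outer faces there 66 mm apart along x at rest, 30 when squeezed; geared together, both swing inward alike. Handle: black, 12 mm thick, 26 wide, -x side, top at 170 mm. Trigger: grey, 12 thick, 22 wide, +x side, top at 166. All else is below 103 mm: come from above, a finger outside each, close along x.
- trigger_right (a joint): right trigger, rad: 0 let out, 0.15 squeezed to its stop (each grip then 18 mm inward at the grip point); a spring returns both grips (4 to 5 N a finger). A full squeeze draws the jaw 5 to 8 mm; let out, a ratchet holds the jaw (to 3 mm). Force a finger: 7 to 8 N while the jaw runs free, plus 0.24 x the pad's force once the board is home: 10 N leaves it 3 mm in, 13 N about half pressed, 16 N bottoms it.
- bar_right (a joint): right bar with the moving jaw (block 18 x 40 x 66 mm), m: travel toward the fixed jaw, 0 fully open, 0.05 most; starts at 0 to 0.014. Moved by the trigger only; friction and a ratchet keep it from going back. Bar 12 mm wide, 62 to 78 mm above the worktop, passing over the workpiece. With the board home the pad just touches it at 0.030.
- pad_right (a joint): right sprung pad (plate 7 x 44 x 40 mm on two pins in front of the moving jaw), m: 0 free, grows as it is pressed in, 0.012 bottomed. Force 4 N at 0, plus 2 N per mm. About 0.006 is well pressed.
- pad_right_face (a point): right clamp: centre of the pad's pressing face, which looks to -x of glue_stand; 33 mm above the worktop.

How it is judged:
By the outcome, as a careful person would: the job done as asked, in the order asked, and still so for the second after the job is handed in, while the arm keeps its last pose, push and grip.
It also fails if it takes over 38 s, if anything falls off the work surface, if the arm or the gripper's body presses on something with over 40 N, if the wrist force passes 120 N, or if a joint passes its speed limit or range.

## Working session

There is one attempt and no reset: what is moved stays moved. The work goes in short steps, Python scripts to look and compute and a tool call to move; the robot and the scene stay as the last step left them, time stands still between calls to the robot, and variables do not carry over. Pictures are saved under pics/ and viewed, and the job is handed in when it is done.

Besides the shell and the picture viewer there is one more tool, called as name(argument=value, ...), one argument or row to a line, values as JSON. play_rows: Moves the arm, as the interface text tells. Its arguments: {"type":"object","properties":{"motion":{"type":"array","items":{"type":"object","properties":{"gripper":{"type":"number"},"dx":{"type":"number"},"dy":{"type":"number"},"dz":{"type":"number"},"rx":{"type":"number"},"ry":{"type":"number"},"rz":{"type":"number"}}}}},"required":["motion"]}

```bash
mkdir -p pics; python3 - <<'E'
from workcell import r, optics
import cv2
s=r.state(); print(s, r.hold_point_z)
for n in("side","top","wrist"):
    c=optics.camera(n); cv2.imwrite(f"pics/{n}0.png",c["img"][:,:,::-1]); print(n,c["fx"],c["fy"],c["cx"],c["cy"],c["distortion"],c["R"],c["t"])
E
```

```text
{'t': 0.0, 'qpos': array([-1.07918438,  0.6900055 , -0.19451661,  1.56639248,  0.15729268,
        0.90250958, -0.2150934 ]), 'joint_velocities': array([ 1.70583953e-03,  1.45158383e-03, -1.58633916e-03,  1.38011628e-03,
       -9.59394528e-04,  7.22065871e-05, -2.53805414e-03]), 'joint_torque': array([-6.96609768e-04, -5.39610422e+01, -1.26701284e+00, -1.58544481e+01,
        8.99786392e-03,  9.60827078e-03, -6.63707510e-06]), 'tcp_pos': array([276.03796533, 560.13465047, 303.05765935]), 'tcp_rot': array([ 0.68934065, -0.16052635,  0.16031072, -0.68799799]), 'wrist_force': array([0.17842081, 0.28082899, 0.14268954]), 'torque': array([-0.01069343,  0.0272262 , -0.00019996]), 'finger_gap': 1.0009508175855681} 53.900000000000006
side 485.76176202905947 485.76176202905947 322.2758706208409 242.10408201338117 [0.02586285 0.         0.         0.         0.        ] [[ 0.8148263   0.57961469 -0.01024279]
 [ 0.49690461 -0.70743399 -0.50261612]
 [-0.29856978  0.40445514 -0.86444903]] [-433.60591649 -258.89078149 1132.2064181 ]
top 568.6387100689191 568.6387100689191 311.5684431655795 239.0338082035999 [-0.16648106  0.          0.          0.          0.        ] [[ 0.01092153 -0.99990694 -0.00817451]
 [-0.98108673 -0.00913525 -0.193353  ]
 [ 0.19326033  0.01013161 -0.9810952 ]] [-42.70422159 595.7829975  833.85135426]
wrist 341.57929824962554 341.57929824962554 322.8136924530986 241.18147752464455 [-0.00035789  0.          0.          0.          0.        ] [[ 4.42064907e-01  8.96982672e-01 -8.38994681e-04]
 [ 8.64656911e-01 -4.25884408e-01  2.66441170e-01]
 [ 2.38635798e-01 -1.18509734e-01 -9.63850818e-01]] [-624.6169089   -34.09882015  377.62246825]
```

View pics/top0.png

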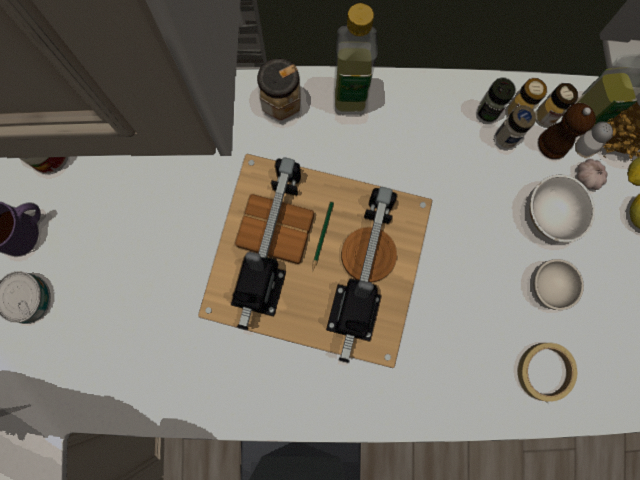

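View pics/side0.png

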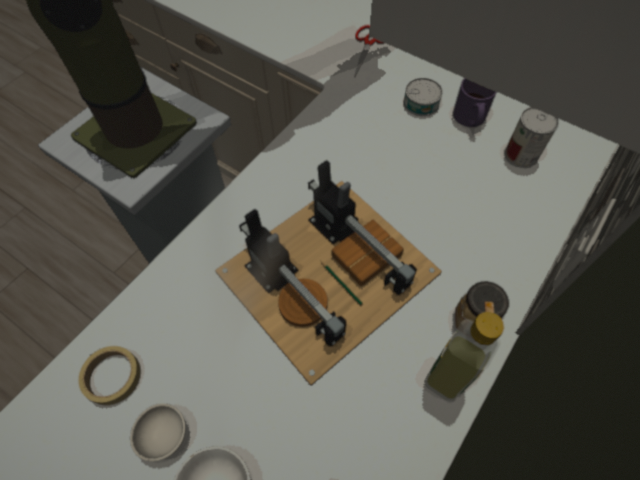

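View pics/wrist0.png

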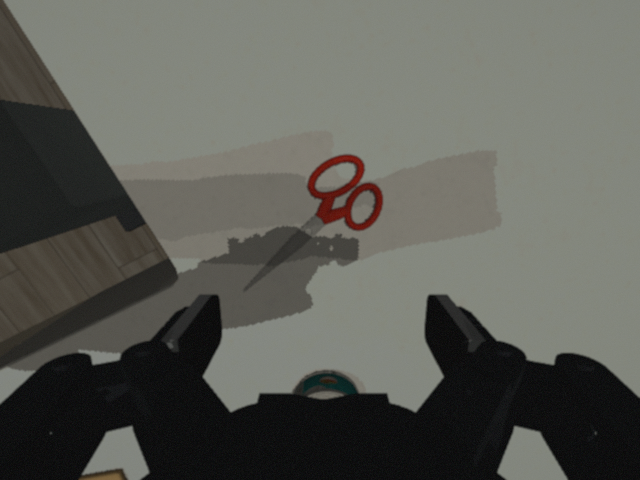

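The top view shows the oblong seamed board at about (275,228), in the left clamp. The trivet is at (369,254), in the right one. Next I'll measure the stand pose from the plate corners and check it against the grips.

```bash
cat > h.py <<'E'
import numpy as np, cv2
from workcell import r, optics
def ray(c,uv):
    K=np.array([[c["fx"],0,c["cx"]],[0,c["fy"],c["cy"]],[0,0,1]])
    p=cv2.undistortPoints(np.array([[uv]],float),K,np.array(c["distortion"]))[0,0]
    R=np.array(c["R"]);t=np.array(c["t"])
    return -R.T@t, R.T@np.array([p[0],p[1],1])
def onz(c,uv,z):
    o,d=ray(c,uv); return o+d*(z-o[2])/d[2]
def proj(c,X):
    K=np.array([[c["fx"],0,c["cx"]],[0,c["fy"],c["cy"]],[0,0,1]])
    return cv2.projectPoints(np.array(X,float).reshape(-1,3),cv2.Rodrigues(np.array(c["R"]))[0],np.array(c["t"],float),K,np.array(c["distortion"]))[0][:,0]
E
python3 - <<'E'
from h import *
for n in("top","side"):
    c=optics.camera(n); im=np.ascontiguousarray(c["img"]); hsv=cv2.cvtColor(im,cv2.COLOR_RGB2HSV)
    m=cv2.inRange(hsv,(8,70,60),(25,255,255))
    win=(190,145,250,230) if n=="top" else (205,170,245,220)
    w=np.zeros_like(m); x,y,a,b=win; w[y:y+b,x:x+a]=255; m&=w
    m=cv2.morphologyEx(m,cv2.MORPH_OPEN,np.ones((3,3)))
    cs,_=cv2.findContours(m,cv2.RETR_EXTERNAL,cv2.CHAIN_APPROX_NONE)
    k=max(cs,key=cv2.contourArea); h=cv2.convexHull(k)
    ap=cv2.approxPolyDP(h,8,True)[:,0]; print(n,ap.tolist(), len(cs), cv2.contourArea(h))
    # rays of hull points to z=10, min area rect
    P=np.array([onz(c,p,10)[:2] for p in h[:,0].astype(float)],np.float32)
    rc=cv2.minAreaRect(P); print(rc)
    print(np.round([onz(c,p,10)[:2] for p in ap.astype(float)],1).tolist())
    cv2.imwrite(f"pics/{n}_zoom.png",cv2.resize(im[y:y+b,x:x+a,::-1],None,fx=2.6,fy=2.6,interpolation=cv2.INTER_CUBIC))
E
```

```text
top [[301, 168], [376, 185], [340, 353], [248, 330], [282, 199]] 3 16166.0
((576.3928833007812, -42.8260498046875), (157.79368591308594, 288.228515625), 76.07791900634766)
[[728.6, -16.9], [699.7, -144.1], [420.0, -83.8], [454.9, 64.9], [673.7, 14.3]]
side [[351, 190], [440, 272], [309, 383], [217, 269], [308, 204]] 6 22959.0
((577.177734375, -45.45599365234375), (327.95562744140625, 288.20574951171875), 76.1061782836914)
[[507.7, 139.4], [754.1, 76.0], [673.8, -237.8], [400.6, -164.9], [454.4, 58.2]]
```

View pics/top_zoom.png

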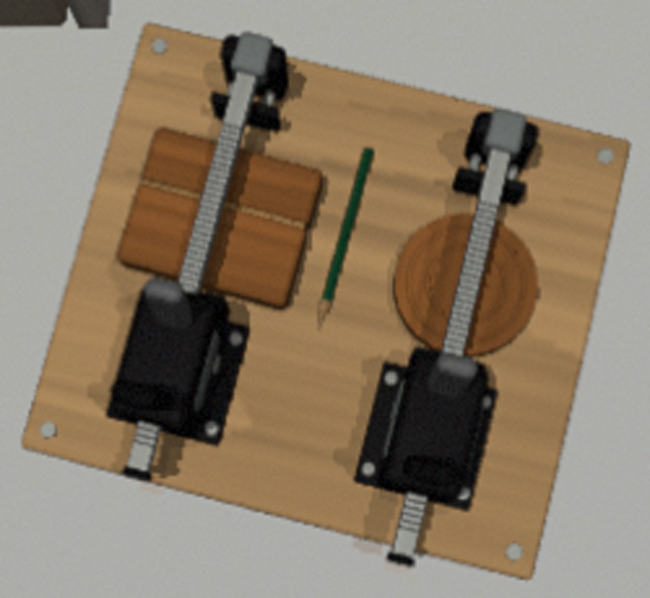

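View pics/side_zoom.png

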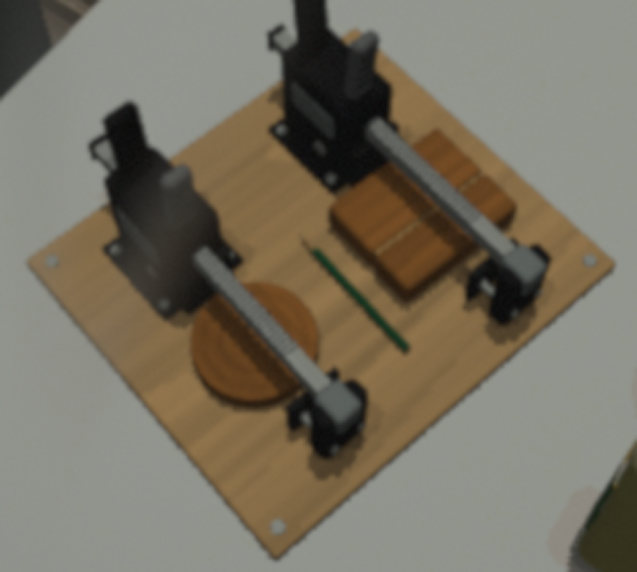

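```bash
python3 - <<'E'
from h import *
T=optics.camera("top");S=optics.camera("side")
def z(c,x,y,a,b,f,n):
    im=cv2.resize(c["img"][y:y+b,x:x+a,::-1],None,fx=f,fy=f,interpolation=cv2.INTER_CUBIC)
    im=(255*(im/255.)**0.45).astype(np.uint8); cv2.imwrite("pics/"+n,im)
z(T,225,240,70,80,7,"tz.png"); z(S,295,150,80,90,6.5,"sz.png")
tc=[(148,23),(630,143),(532,578),(23,445)]
print([np.round(onz(T,(u/2.6+190,v/2.6+145),10)[:2],1).tolist() for u,v in tc])
E
```

```text
[[753.7, 76.4], [674.7, -239.3], [397.6, -171.4], [475.9, 146.1]]
```

View pics/tz.png

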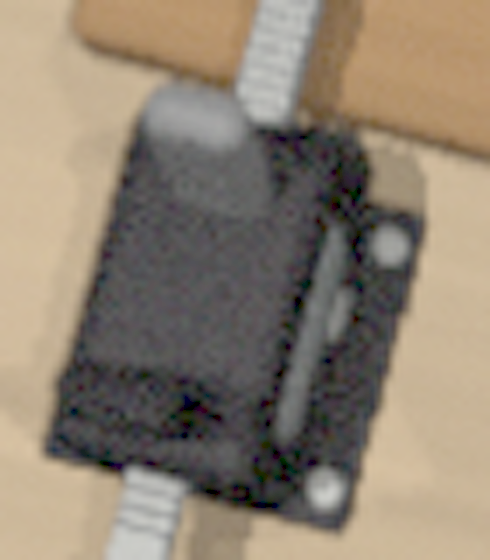

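View pics/sz.png

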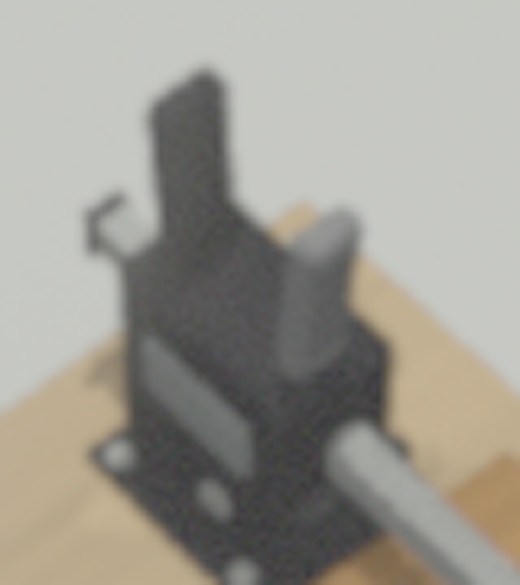

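```bash
python3 - <<'E'
from h import *
T=optics.camera("top");S=optics.camera("side")
yaw=-0.243; ex=np.array([np.cos(yaw),np.sin(yaw)]);ey=np.array([-ex[1],ex[0]])
C=np.array([576.3,-46.3])
def loc(p): d=p[:2]-C; return np.round([d@ex,d@ey],1)
a=onz(T,(252.9,256.9),166); b=onz(S,(345,186.5),166); print("trig",a,b,loc(a),loc(b))
h=onz(S,(323.9,163.8),170); print("handle",h,loc(h))
h=onz(T,(225+150/7,240+400/7),170); print("handle top?",h,loc(h))
# head z=102 corners? base screws z~? 
q=lambda c,u,v,zx,zy,f,z:loc(onz(c,(zx+u/f,zy+v/f),z))
print("base screws top", q(T,390,247,225,240,7,14), q(T,326,488,225,240,7,14))
print("base screws side",q(S,118,456,295,150,6.5,14), q(S,240,575,295,150,6.5,14))
# board near/far edges z=38
for n,u,v in(("nearL",120,262),("nearR",287,307),("farL",155,128),("farR",325,172)): print(n,q(T,u,v,190,145,2.6,38))
E
```

```text
trig [549.20925105  42.32066284 166.        ] [553.47147363  40.71610919 166.        ] [-47.6  79.5] [-43.1  79. ]
handle [496.56527847  57.98278657 170.        ] [-102.5   82. ]
handle top? [493.52484826  49.04567207 170.        ] [-103.3   72.6]
base screws top [-45.5  50.2] [-103.4   50. ]
base screws side [-103.9   52.9] [-46.4  53.2]
nearL [-20.2 129.9]
nearR [-21.4  22.7]
farL [ 67.8 132.2]
farR [66.7 21.5]
```

```bash
cat >> h.py <<'E'
from scipy.spatial.transform import Rotation as Ro
yaw=-0.243; ex=np.array([np.cos(yaw),np.sin(yaw),0]);ey=np.array([-ex[1],ex[0],0])
G=np.array([523.2,49.3,135.])
def delta(pos,sgn):
    s=r.state(); R=Ro.from_quat(s["tcp_rot"]); M=R.as_matrix()
    y=np.array([0,0,-1.]); z=sgn*ex; x=np.cross(y,z); Mt=np.stack([x,y,z],1)
    return np.round(M.T@(np.array(pos)-s["tcp_pos"])/10,2), np.round((R.inv()*Ro.from_matrix(Mt)).as_rotvec(),4)
E
python3 - <<'E'
from h import *
s=r.state();print(Ro.from_quat(s["tcp_rot"]).as_matrix().round(3),s["t"])
for sg in(1,-1): print(sg,delta(G+[0,0,160],sg),delta(G+[0,0,54],sg))
E
```

```text
[[ 0.897 -0.     0.442]
 [-0.442 -0.     0.897]
 [ 0.    -1.    -0.   ]] 0.45
1 (array([ 44.75,   0.89, -34.95]), array([1.000e-04, 1.356e+00, 1.000e-04])) (array([ 44.75,  11.49, -34.95]), array([1.000e-04, 1.356e+00, 1.000e-04]))
-1 (array([ 44.75,   0.89, -34.95]), array([ 1.0000e-04, -1.7855e+00, -1.0000e-04])) (array([ 44.75,  11.49, -34.95]), array([ 1.0000e-04, -1.7855e+00, -1.0000e-04]))
```

play_rows(
  motion=[
    {"dx":3,"dy":0,"dz":-2.3,"ry":0.09,"gripper":1},
    {"dx":6,"dy":0,"dz":-4.7,"ry":0.18,"gripper":1},
    {"dx":9,"dy":0.2,"dz":-7,"ry":0.27,"gripper":1},
    {"dx":12,"dy":0.2,"dz":-9.4,"ry":0.36,"gripper":1},
    {"dx":15,"dy":0.3,"dz":-11.7,"ry":0.45,"gripper":1},
    {"dx":18,"dy":0.4,"dz":-14,"ry":0.54,"gripper":1},
    {"dx":21,"dy":0.4,"dz":-16.4,"ry":0.63,"gripper":1},
    {"dx":24,"dy":0.5,"dz":-18.7,"ry":0.72,"gripper":1},
    {"dx":27,"dy":0.5,"dz":-21.1,"ry":0.81,"gripper":1},
    {"dx":30,"dy":0.6,"dz":-23.4,"ry":0.9,"gripper":1},
    {"dx":33,"dy":0.7,"dz":-25.8,"ry":0.99,"gripper":1},
    {"dx":36,"dy":0.7,"dz":-28.1,"ry":1.08,"gripper":1},
    {"dx":39,"dy":0.8,"dz":-30.4,"ry":1.17,"gripper":1},
    {"dx":42,"dy":0.9,"dz":-32.8,"ry":1.27,"gripper":1},
    {"dx":44.75,"dy":0.9,"dz":-34.95,"ry":1.356,"gripper":1},
    {"dx":44.75,"dy":0.9,"dz":-34.95,"ry":1.356,"gripper":1},
    {"dx":44.75,"dy":0.9,"dz":-34.95,"ry":1.356,"gripper":1},
  ],
)

```text
validation failed for argument at $.mo...
```

```bash
python3 - <<'E'
from h import *
s=r.state();print(s["t"],s["qpos"].round(3),s["tcp_pos"],delta(G+[0,0,54],1))
c=optics.camera("wrist"); cv2.imwrite("pics/w1.png",(255*(c["img"][:,:,::-1]/255.)**.6).astype(np.uint8))
print(c["R"],c["t"], proj(c,[G+[0,0,35]+29*ex,G+[0,0,31]-29*ex]))
E
```

```text
0.45 [-1.079  0.689 -0.195  1.565  0.157  0.903 -0.215] [276.19761111 560.61741352 303.82056241] (array([ 44.75,  11.49, -34.95]), array([1.000e-04, 1.356e+00, 1.000e-04]))
[[ 4.42108708e-01  8.96961166e-01  7.46647795e-04]
 [ 8.64478197e-01 -4.26319671e-01  2.66324962e-01]
 [ 2.39201459e-01 -1.17099124e-01 -9.63883010e-01]] [-625.53716371  -33.89988098  377.36296758] [[-21.67855682 712.23505755]
 [-46.29547396 670.63479606]]
```

View pics/w1.png

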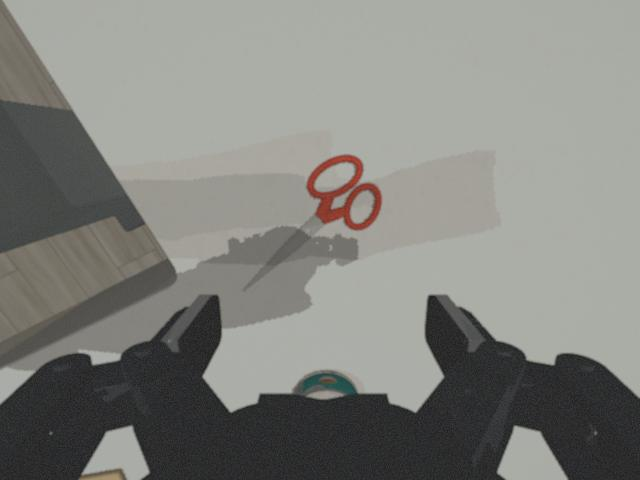

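play_rows(
  motion=[
    {"dx":3,"dy":0,"dz":-2.3,"rx":0,"ry":0.09,"rz":0,"gripper":1},
    {"dx":6,"dy":0,"dz":-4.7,"rx":0,"ry":0.18,"rz":0,"gripper":1},
    {"dx":9,"dy":0.2,"dz":-7,"rx":0,"ry":0.27,"rz":0,"gripper":1},
    {"dx":12,"dy":0.2,"dz":-9.4,"rx":0,"ry":0.36,"rz":0,"gripper":1},
    {"dx":15,"dy":0.3,"dz":-11.7,"rx":0,"ry":0.45,"rz":0,"gripper":1},
    {"dx":18,"dy":0.4,"dz":-14,"rx":0,"ry":0.54,"rz":0,"gripper":1},
    {"dx":21,"dy":0.4,"dz":-16.4,"rx":0,"ry":0.63,"rz":0,"gripper":1},
    {"dx":24,"dy":0.5,"dz":-18.7,"rx":0,"ry":0.72,"rz":0,"gripper":1},
    {"dx":27,"dy":0.5,"dz":-21.1,"rx":0,"ry":0.81,"rz":0,"gripper":1},
    {"dx":30,"dy":0.6,"dz":-23.4,"rx":0,"ry":0.9,"rz":0,"gripper":1},
    {"dx":33,"dy":0.7,"dz":-25.8,"rx":0,"ry":0.99,"rz":0,"gripper":1},
    {"dx":36,"dy":0.7,"dz":-28.1,"rx":0,"ry":1.08,"rz":0,"gripper":1},
    {"dx":39,"dy":0.8,"dz":-30.4,"rx":0,"ry":1.17,"rz":0,"gripper":1},
    {"dx":42,"dy":0.9,"dz":-32.8,"rx":0,"ry":1.27,"rz":0,"gripper":1},
    {"dx":44.75,"dy":0.9,"dz":-34.95,"rx":0,"ry":1.356,"rz":0,"gripper":1},
    {"dx":44.75,"dy":0.9,"dz":-34.95,"rx":0,"ry":1.356,"rz":0,"gripper":1},
    {"dx":44.75,"dy":0.9,"dz":-34.95,"rx":0,"ry":1.356,"rz":0,"gripper":1},
  ],
)

```text
t: 2.2
tcp_pos: [523.4, 48.8, 294.9]
tcp_rot: [-0.435, 0.557, -0.557, 0.435]
wrist_force: [-0.5, 0.6, -0.7]
finger_gap: 1.001
```

```bash
python3 - <<'E'
from h import *
s=r.state();print(s["t"],s["qpos"].round(3),s["tcp_pos"],delta(G+[0,0,54],1))
c=optics.camera("wrist"); cv2.imwrite("pics/w1.png",(255*(c["img"][:,:,::-1]/255.)**.6).astype(np.uint8))
print(c["R"],c["t"], proj(c,[G+[0,0,35]-29*ex,G+[0,0,31]+29*ex]))
E
```

```text
2.2 [-0.26   0.574  0.127  1.885 -0.108  0.689 -0.314] [523.35439235  48.76701659 294.90917888] (array([-0.05, 10.59, -0.03]), array([-0.0001, -0.0013, -0.0002]))
[[ 9.70264233e-01 -2.42048171e-01 -2.56707654e-05]
 [-2.33348818e-01 -9.35420538e-01  2.65587549e-01]
 [-6.43089933e-02 -2.57684109e-01 -9.64086746e-01]] [-495.78452068  136.37085529  415.44751438] [[274.41119957 263.41478726]
 [370.06891581 261.13714407]]
```

View pics/w1.png

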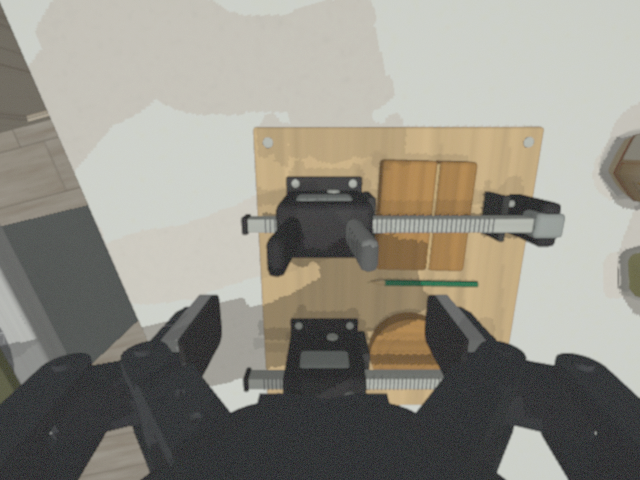

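The wrist view shows the left handle top at (277,262) and the trigger top at (368,257). The prediction was (274,263) and (370,261), so the two agree. Descending now.

play_rows(
  motion=[
    {"dx":0,"dy":2,"dz":0,"rx":0,"ry":0,"rz":0,"gripper":1},
    {"dx":-0.05,"dy":5,"dz":0,"rx":0,"ry":0,"rz":0,"gripper":1},
    {"dx":-0.05,"dy":7,"dz":0,"rx":0,"ry":0,"rz":0,"gripper":1},
    {"dx":-0.05,"dy":9,"dz":0,"rx":0,"ry":0,"rz":0,"gripper":1},
    {"dx":-0.05,"dy":10.6,"dz":0,"rx":0,"ry":0,"rz":0,"gripper":1},
    {"dx":-0.05,"dy":10.6,"dz":0,"rx":0,"ry":0,"rz":0,"gripper":1},
    {"dx":-0.05,"dy":10.6,"dz":0,"rx":0,"ry":0,"rz":0,"gripper":0.85},
    {"dx":-0.05,"dy":10.6,"dz":0,"rx":0,"ry":0,"rz":0,"gripper":0.85},
  ],
)

```text
t: 3.05
tcp_pos: [523.7, 50.6, 189.8]
tcp_rot: [0.435, -0.557, 0.557, -0.437]
wrist_force: [0.4, 0.1, -0.3]
finger_gap: 0.849
```

```bash
cat >> h.py <<'E'
def snap(name,g=.6):
    c=optics.camera("wrist"); cv2.imwrite("pics/"+name,(255*(c["img"][:,:,::-1]/255.)**g).astype(np.uint8)); np.savez("pics/"+name+".npz",**c); return c
E
python3 - <<'E'
from h import *
s=r.state();print(s["t"],s["tcp_pos"],s["finger_gap"],s["wrist_force"],delta(G+[0,0,54],1),r.hold_point_z)
snap("w2.png")
E
```

```text
3.05 [523.68987698  50.56110375 189.79492953] 0.8492606986633398 [ 0.39102845  0.14492468 -0.26132455] (array([ 0.13,  0.08, -0.02]), array([-0.0014,  0.0011, -0.001 ])) 53.900000000000006
```

View pics/w2.png

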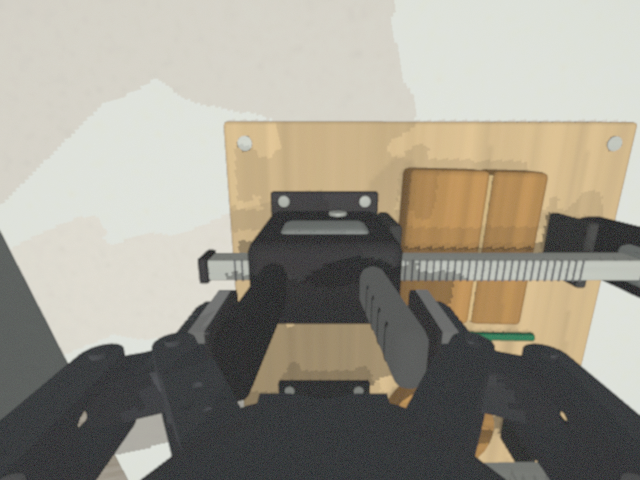

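The wrist view shows one finger outside the handle and one outside the trigger. The bar's tail cap is at about (206,266). First stroke next.

play_rows(
  motion=[
    {"dx":0,"dy":0,"dz":0,"rx":0,"ry":0,"rz":0,"gripper":0.75},
    {"dx":0,"dy":0,"dz":0,"rx":0,"ry":0,"rz":0,"gripper":0.6},
    {"dx":0,"dy":0,"dz":0,"rx":0,"ry":0,"rz":0,"gripper":0.5},
    {"dx":0,"dy":0,"dz":0,"rx":0,"ry":0,"rz":0,"gripper":0.4},
    {"dx":0,"dy":0,"dz":0,"rx":0,"ry":0,"rz":0,"gripper":0.4},
    {"dx":0,"dy":0,"dz":0,"rx":0,"ry":0,"rz":0,"gripper":0.4},
  ],
)

```text
t: 3.7
tcp_pos: [523.7, 50.2, 190.8]
tcp_rot: [0.435, -0.557, 0.557, -0.437]
wrist_force: [-3.2, 0.5, 14.1]
finger_gap: 0.403
```

```bash
python3 - <<'E'
from h import *
s=r.state();print(s["t"],s["tcp_pos"],s["finger_gap"],s["wrist_force"],delta(G+[0,0,54],1))
snap("w3.png")
E
```

```text
3.7 [523.66770051  50.16387452 190.81957356] 0.4034920308347673 [-3.20904715  0.50299345 14.14212069] (array([ 0.1 ,  0.18, -0.02]), array([-0.0018,  0.    , -0.0015]))
```

View pics/w3.png

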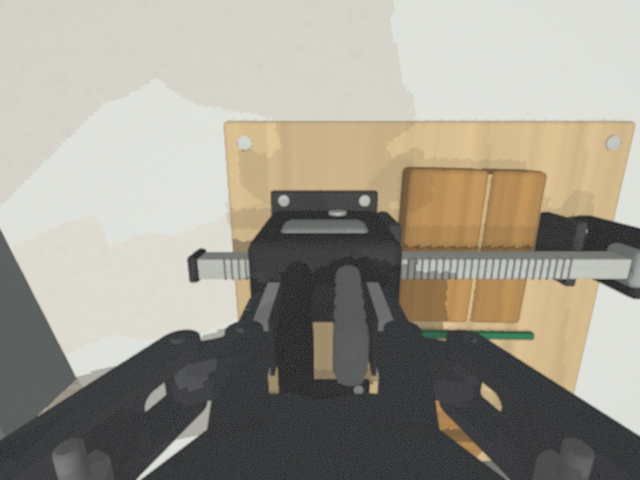

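```bash
cat >> h.py <<'E'
O=np.array([576.3,-46.3,0])-74.5*ex
def st(p): d=np.asarray(p)-O; return np.round([d@ex,d@ey,p[2]],2)
def edges(row0,row1,c0,c1,im,k=5,th=12):
    g=im[row0:row1,c0:c1].astype(float).mean(2).mean(0); g=cv2.GaussianBlur(g[None],(k,1),0)[0]
    d=np.gradient(g); out=[]
    for i in range(1,len(d)-1):
        if abs(d[i])>th and abs(d[i])>=abs(d[i-1]) and abs(d[i])>abs(d[i+1]):
            a,b,e=abs(d[i-1]),abs(d[i]),abs(d[i+1]); out.append((round(c0+i+0.5*(a-e)/(a-2*b+e),2),round(d[i])))
    return out
def meas(c):
    im=c["img"]
    t=edges(258,268,180,225,im,th=8); print("tail",t)
    if t: print("  st",st(onz(c,(t[0][0],263),70)))
    b=edges(185,205,395,420,im,th=8); f=edges(185,205,520,560,im,th=6); print("board near",b,"far",f)
    if b: print("  st near",st(onz(c,(b[0][0],195),38)))
    if f: print("  st far",st(onz(c,(f[0][0],195),38)))
    p=edges(225,238,515,560,im,th=6); print("pad",p)
    if p: print("  st",st(onz(c,(p[0][0],231),53)))
E
python3 - <<'E'
from h import *
for n in("w2","w3"): print(n); meas(dict(np.load(f"pics/{n}.png.npz")))
E
```

```text
w2
tail [(np.float64(197.48), -43), (np.float64(207.42), 28)]
  st [-73.18  83.89  70.  ]
board near [(np.float64(400.54), -20)] far [(np.float64(544.46), 14)]
  st near [ 50.45 119.44  38.  ]
  st far [143.79 119.52  38.  ]
pad [(np.float64(537.07), 15), (np.float64(543.83), -17)]
  st [133.3   99.15  53.  ]
w3
tail [(np.float64(187.18), -44), (np.float64(197.11), 31), (np.float64(222.24), -14)]
  st [-79.49  83.27  70.  ]
board near [(np.float64(399.91), -19)] far [(np.float64(543.37), 13)]
  st near [ 50.45 118.89  38.  ]
  st far [143.95 118.86  38.  ]
pad [(np.float64(536.84), -13)]
  st [133.98  98.38  53.  ]
```

```bash
python3 - <<'E'
from h import *
ims=[dict(np.load(f"pics/{n}.png.npz"))["img"][190:300,500:640,::-1] for n in("w2","w3")]
im=np.vstack([cv2.resize(i,None,fx=5,fy=2.7*1.0,interpolation=cv2.INTER_CUBIC) for i in ims])
cv2.imwrite("pics/z1.png",(255*(im/255.)**.4).astype(np.uint8))
E
```

```text
(no output)
```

View pics/z1.png

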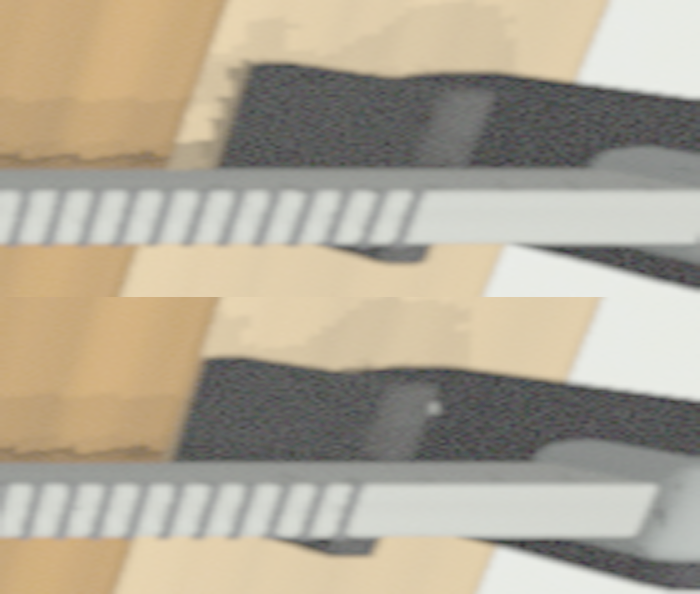

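```bash
python3 - <<'E'
from h import *
for n,u in(("w2",586.5),("w3",576)):
    c=dict(np.load(f"pics/{n}.png.npz"))
    print(n,"padtop",st(onz(c,(u,231),53)))
    print(edges(225,238,560,610,c["img"],th=1.5))
print(st(onz(dict(np.load("pics/w2.png.npz")),(546,230),13)))
# board near edge w/ top z 38, side view check
for n,z in(("w2",38),):
    c=dict(np.load(f"pics/{n}.png.npz")); print(st(onz(c,(245,144),10)),st(onz(c,(615,144),10)))
E
```

```text
w2 padtop [164.08  99.17  53.  ]
[(np.float64(586.55), 3), (np.float64(597.08), -5)]
w3 padtop [158.5   98.37  53.  ]
[(np.float64(575.82), 3), (np.float64(587.49), -7)]
[165.7   90.22  13.  ]
[-54.51 151.38  10.  ] [205.46 151.66  10.  ]
```

play_rows(
  motion=[
    {"dx":0,"dy":0,"dz":0,"rx":0,"ry":0,"rz":0,"gripper":0.6},
    {"dx":0,"dy":0,"dz":0,"rx":0,"ry":0,"rz":0,"gripper":0.85},
    {"dx":0,"dy":0,"dz":0,"rx":0,"ry":0,"rz":0,"gripper":0.85},
    {"dx":0,"dy":0,"dz":0,"rx":0,"ry":0,"rz":0,"gripper":0.85},
  ],
)

```text
t: 4.15
tcp_pos: [523.3, 49.8, 188.9]
tcp_rot: [0.436, -0.557, 0.557, -0.436]
wrist_force: [-0.5, -0.5, -0.1]
finger_gap: 0.849
```

```bash
cat >> h.py <<'E'
def look(n):
    s=r.state();print("t",s["t"],s["tcp_pos"].round(1),"gap",round(s["finger_gap"],4),s["wrist_force"].round(1))
    c=snap(n); im=c["img"]
    t=edges(258,268,140,225,im,th=20); 
    if t: print("tail",t[0],st(onz(c,(t[0][0],263),70))[0])
    p=edges(225,238,525,610,im,th=1.5); print("pad",[(float(a),b,float(st(onz(c,(a,231),53))[0])) for a,b in p])
    f=edges(185,205,520,560,im,th=6); print("board",[(float(a),float(st(onz(c,(a,195),38))[0])) for a,b in f])
E
python3 - <<'E'
from h import *
look("w4.png")
E
```

```text
t 4.15 [523.3  49.8 188.9] gap 0.8492 [-0.5 -0.5 -0.1]
tail (np.float64(186.52), -43) -79.53
pad [(539.56, -13, 133.79), (578.77, 3, 158.04), (590.88, -5, 165.53)]
board [(546.39, 143.97)]
```

play_rows(
  motion=[
    {"dx":0,"dy":0,"dz":0,"rx":0,"ry":0,"rz":0,"gripper":0.7},
    {"dx":0,"dy":0,"dz":0,"rx":0,"ry":0,"rz":0,"gripper":0.55},
    {"dx":0,"dy":0,"dz":0,"rx":0,"ry":0,"rz":0,"gripper":0.4},
    {"dx":0,"dy":0,"dz":0,"rx":0,"ry":0,"rz":0,"gripper":0.39},
    {"dx":0,"dy":0,"dz":0,"rx":0,"ry":0,"rz":0,"gripper":0.39},
    {"dx":0,"dy":0,"dz":0,"rx":0,"ry":0,"rz":0,"gripper":0.39},
  ],
)

```text
t: 4.8
tcp_pos: [523.6, 49.9, 190.4]
tcp_rot: [0.435, -0.557, 0.557, -0.436]
wrist_force: [-2.0, 0.4, 14.0]
finger_gap: 0.393
```

```bash
python3 - <<'E'
from h import *
look("w5.png")
E
```

```text
t 4.8 [523.6  49.9 190.4] gap 0.3931 [-2.   0.4 14. ]
tail (np.float64(177.42), -43) -85.06
pad [(536.66, -13, 133.51), (568.18, 3, 153.18), (577.26, 4, 158.85), (580.63, -10, 160.96)]
board [(543.67, 143.77)]
```

play_rows(
  motion=[
    {"dx":0,"dy":0,"dz":0,"rx":0,"ry":0,"rz":0,"gripper":0.6},
    {"dx":0,"dy":0,"dz":0,"rx":0,"ry":0,"rz":0,"gripper":0.85},
    {"dx":0,"dy":0,"dz":0,"rx":0,"ry":0,"rz":0,"gripper":0.85},
    {"dx":0,"dy":0,"dz":0,"rx":0,"ry":0,"rz":0,"gripper":0.85},
  ],
)

```text
t: 5.25
tcp_pos: [523.2, 49.8, 188.7]
tcp_rot: [-0.436, 0.557, -0.557, 0.436]
wrist_force: [-0.7, 0.2, -1.1]
finger_gap: 0.852
```

```bash
python3 - <<'E'
from h import *
look("w6.png")
E
```

```text
t 5.25 [523.2  49.8 188.7] gap 0.8517 [-0.7  0.2 -1.1]
tail (np.float64(177.31), -44) -85.06
pad [(539.47, -13, 133.4), (571.18, 3, 152.99), (580.39, 3, 158.68), (583.77, -9, 160.77)]
board [(546.64, 143.78)]
```

play_rows(
  motion=[
    {"dx":0,"dy":0,"dz":0,"rx":0,"ry":0,"rz":0,"gripper":0.7},
    {"dx":0,"dy":0,"dz":0,"rx":0,"ry":0,"rz":0,"gripper":0.55},
    {"dx":0,"dy":0,"dz":0,"rx":0,"ry":0,"rz":0,"gripper":0.4},
    {"dx":0,"dy":0,"dz":0,"rx":0,"ry":0,"rz":0,"gripper":0.39},
    {"dx":0,"dy":0,"dz":0,"rx":0,"ry":0,"rz":0,"gripper":0.39},
    {"dx":0,"dy":0,"dz":0,"rx":0,"ry":0,"rz":0,"gripper":0.39},
  ],
)

```text
t: 5.9
tcp_pos: [523.6, 49.9, 190.4]
tcp_rot: [0.435, -0.557, 0.557, -0.436]
wrist_force: [-1.8, 0.8, 13.2]
finger_gap: 0.392
```

```bash
python3 - <<'E'
from h import *
look("w7.png")
E
```

```text
t 5.9 [523.6  49.9 190.4] gap 0.3915 [-1.8  0.8 13.2]
tail (np.float64(168.56), -43) -90.26
pad [(536.59, -13, 133.49), (560.23, 3, 148.24), (569.44, 6, 153.99), (572.89, -12, 156.15)]
board [(543.65, 143.78)]
```

play_rows(
  motion=[
    {"dx":0,"dy":0,"dz":0,"rx":0,"ry":0,"rz":0,"gripper":0.6},
    {"dx":0,"dy":0,"dz":0,"rx":0,"ry":0,"rz":0,"gripper":0.85},
    {"dx":0,"dy":0,"dz":0,"rx":0,"ry":0,"rz":0,"gripper":0.85},
    {"dx":0,"dy":0,"dz":0,"rx":0,"ry":0,"rz":0,"gripper":0.85},
  ],
)

```text
t: 6.35
tcp_pos: [523.1, 49.8, 188.7]
tcp_rot: [-0.436, 0.557, -0.557, 0.436]
wrist_force: [-0.4, -0.2, -0.0]
finger_gap: 0.852
```

```bash
python3 - <<'E'
from h import *
look("w8.png")
E
```

```text
t 6.35 [523.1  49.8 188.7] gap 0.8522 [-0.4 -0.2 -0. ]
tail (np.float64(168.48), -43) -90.28
pad [(539.51, -13, 133.34), (563.52, 3, 148.17), (572.82, 7, 153.91), (576.31, -12, 156.06)]
board [(546.71, 143.74)]
```

View pics/w8.png

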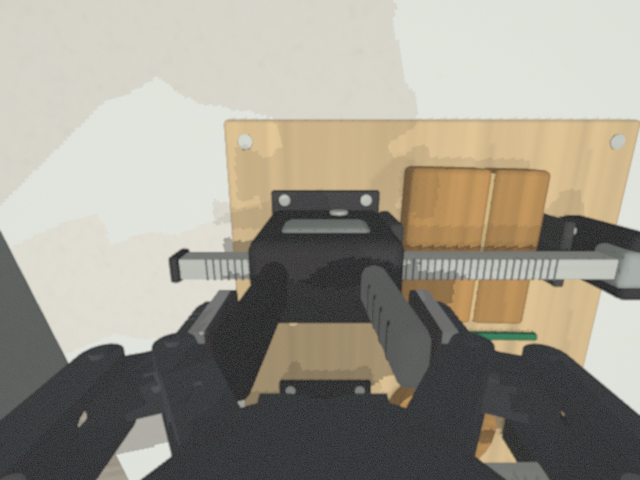

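play_rows(
  motion=[
    {"dx":0,"dy":0,"dz":0,"rx":0,"ry":0,"rz":0,"gripper":0.7},
    {"dx":0,"dy":0,"dz":0,"rx":0,"ry":0,"rz":0,"gripper":0.55},
    {"dx":0,"dy":0,"dz":0,"rx":0,"ry":0,"rz":0,"gripper":0.4},
    {"dx":0,"dy":0,"dz":0,"rx":0,"ry":0,"rz":0,"gripper":0.39},
    {"dx":0,"dy":0,"dz":0,"rx":0,"ry":0,"rz":0,"gripper":0.39},
    {"dx":0,"dy":0,"dz":0,"rx":0,"ry":0,"rz":0,"gripper":0.39},
  ],
)

```text
t: 7.0
tcp_pos: [523.6, 50.0, 190.4]
tcp_rot: [0.435, -0.557, 0.557, -0.436]
wrist_force: [-2.8, -0.1, 14.0]
finger_gap: 0.391
```

```bash
python3 - <<'E'
from h import *
look("w9.png")
E
```

```text
t 7.0 [523.6  50.  190.4] gap 0.3915 [-2.8 -0.1 14. ]
tail (np.float64(159.79), -44) -95.42
pad [(534.23, -14, 132.03), (552.29, 4, 143.31), (561.81, 10, 149.25), (565.44, -15, 151.52), (606.88, 2, 177.4)]
board [(541.14, 142.16)]
```

play_rows(
  motion=[
    {"dx":0,"dy":0,"dz":0,"rx":0,"ry":0,"rz":0,"gripper":0.6},
    {"dx":0,"dy":0,"dz":0,"rx":0,"ry":0,"rz":0,"gripper":0.85},
    {"dx":0,"dy":0,"dz":0,"rx":0,"ry":0,"rz":0,"gripper":0.85},
    {"dx":0,"dy":0,"dz":0,"rx":0,"ry":0,"rz":0,"gripper":0.85},
  ],
)

```text
t: 7.45
tcp_pos: [523.1, 49.8, 188.7]
tcp_rot: [-0.436, 0.557, -0.557, 0.436]
wrist_force: [-0.9, 0.3, -0.4]
finger_gap: 0.852
```

```bash
python3 - <<'E'
from h import *
look("w10.png")
E
```

```text
t 7.45 [523.1  49.8 188.7] gap 0.852 [-0.9  0.3 -0.4]
tail (np.float64(159.67), -44) -95.44
pad [(537.29, -14, 131.92), (555.74, 3, 143.31), (565.25, 9, 149.18), (568.96, -14, 151.47)]
board [(544.33, 142.15)]
```

View pics/w10.png

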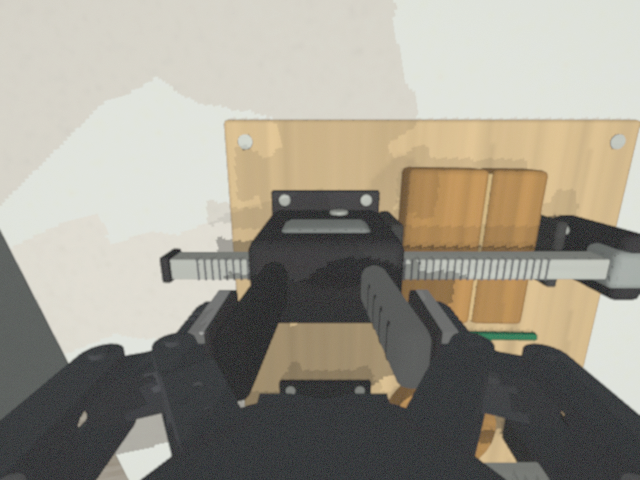

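play_rows(
  motion=[
    {"dx":0,"dy":0,"dz":0,"rx":0,"ry":0,"rz":0,"gripper":0.7},
    {"dx":0,"dy":0,"dz":0,"rx":0,"ry":0,"rz":0,"gripper":0.55},
    {"dx":0,"dy":0,"dz":0,"rx":0,"ry":0,"rz":0,"gripper":0.45},
    {"dx":0,"dy":0,"dz":0,"rx":0,"ry":0,"rz":0,"gripper":0.39},
    {"dx":0,"dy":0,"dz":0,"rx":0,"ry":0,"rz":0,"gripper":0.39},
    {"dx":0,"dy":0,"dz":0,"rx":0,"ry":0,"rz":0,"gripper":0.39},
  ],
)

```text
t: 8.1
tcp_pos: [523.6, 50.0, 190.5]
tcp_rot: [0.435, -0.557, 0.557, -0.436]
wrist_force: [-1.7, 0.4, 15.4]
finger_gap: 0.388
```

```bash
python3 - <<'E'
from h import *
look("w11.png")
E
```

```text
t 8.1 [523.6  50.  190.5] gap 0.3879 [-1.7  0.4 15.4]
tail (np.float64(150.97), -44) -100.62
pad [(527.22, -14, 127.72), (544.15, 3, 138.29), (554.0, 12, 144.44), (557.98, -17, 146.93), (602.45, 3, 174.72), (606.34, 3, 177.15)]
board [(533.02, 136.94)]
```

play_rows(
  motion=[
    {"dx":0,"dy":0,"dz":0,"rx":0,"ry":0,"rz":0,"gripper":0.6},
    {"dx":0,"dy":0,"dz":0,"rx":0,"ry":0,"rz":0,"gripper":0.85},
    {"dx":0,"dy":0,"dz":0,"rx":0,"ry":0,"rz":0,"gripper":0.85},
    {"dx":0,"dy":0,"dz":0,"rx":0,"ry":0,"rz":0,"gripper":0.85},
  ],
)

```text
t: 8.55
tcp_pos: [523.1, 49.8, 188.7]
tcp_rot: [-0.436, 0.557, -0.557, 0.436]
wrist_force: [-0.2, -1.0, 0.1]
finger_gap: 0.852
```

```bash
python3 - <<'E'
from h import *
look("w12.png")
ims=[dict(np.load(f"pics/{n}.png.npz"))["img"][190:300,380:640,::-1] for n in("w10","w12")]
im=np.vstack([cv2.resize(i,None,fx=3,fy=2.7*1.0,interpolation=cv2.INTER_CUBIC) for i in ims])
cv2.imwrite("pics/z2.png",(255*(im/255.)**.4).astype(np.uint8))
E
```

```text
t 8.55 [523.1  49.8 188.7] gap 0.8523 [-0.2 -1.   0.1]
tail (np.float64(150.77), -44) -100.63
pad [(530.13, -14, 127.48), (547.38, 3, 138.13), (557.5, 11, 144.38), (561.3, -17, 146.73), (603.29, 2, 172.65), (606.55, 3, 174.67)]
board [(536.24, 136.92)]
```

View pics/z2.png

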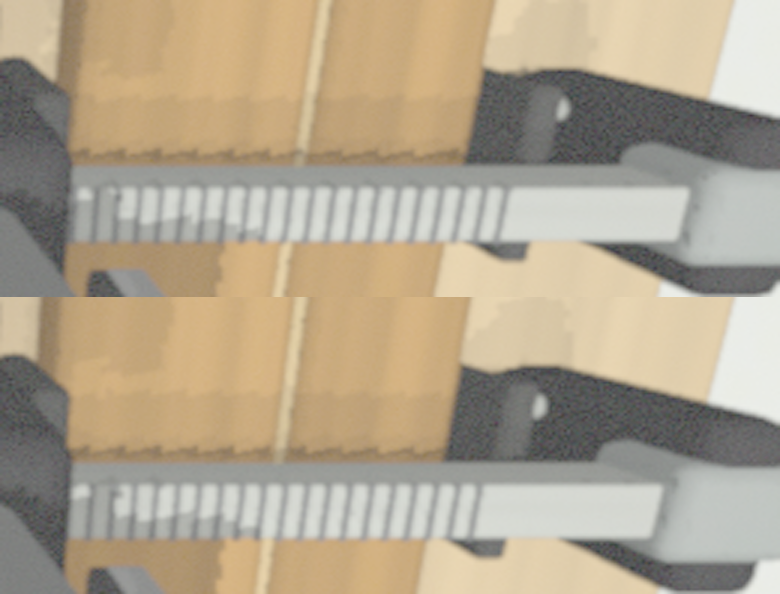

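play_rows(
  motion=[
    {"dx":0,"dy":0,"dz":0,"rx":0,"ry":0,"rz":0,"gripper":0.75},
    {"dx":0,"dy":0,"dz":0,"rx":0,"ry":0,"rz":0,"gripper":0.65},
    {"dx":0,"dy":0,"dz":0,"rx":0,"ry":0,"rz":0,"gripper":0.57},
    {"dx":0,"dy":0,"dz":0,"rx":0,"ry":0,"rz":0,"gripper":0.57},
    {"dx":0,"dy":0,"dz":0,"rx":0,"ry":0,"rz":0,"gripper":0.57},
    {"dx":0,"dy":0,"dz":0,"rx":0,"ry":0,"rz":0,"gripper":0.57},
  ],
)

```text
t: 9.2
tcp_pos: [523.5, 50.0, 189.5]
tcp_rot: [0.435, -0.557, 0.557, -0.436]
wrist_force: [-0.2, 0.1, 5.6]
finger_gap: 0.579
```

```bash
python3 - <<'E'
from h import *
look("w13.png")
E
```

```text
t 9.2 [523.5  50.  189.5] gap 0.5786 [-0.2  0.1  5.6]
tail (np.float64(148.54), -43) -101.67
pad [(527.13, -14, 126.8), (543.94, 3, 137.24), (553.85, 13, 143.39), (557.78, -17, 145.83), (600.34, 2, 172.27), (605.56, 3, 175.51)]
board [(532.95, 136.02)]
```

play_rows(
  motion=[
    {"dx":0,"dy":0,"dz":0,"rx":0,"ry":0,"rz":0,"gripper":0.52},
    {"dx":0,"dy":0,"dz":0,"rx":0,"ry":0,"rz":0,"gripper":0.47},
    {"dx":0,"dy":0,"dz":0,"rx":0,"ry":0,"rz":0,"gripper":0.45},
    {"dx":0,"dy":0,"dz":0,"rx":0,"ry":0,"rz":0,"gripper":0.45},
    {"dx":0,"dy":0,"dz":0,"rx":0,"ry":0,"rz":0,"gripper":0.45},
  ],
)

```text
t: 9.75
tcp_pos: [523.6, 49.9, 190.3]
tcp_rot: [0.435, -0.557, 0.557, -0.436]
wrist_force: [-1.7, -0.1, 13.8]
finger_gap: 0.454
```

```bash
python3 - <<'E'
from h import *
look("w14.png")
ims=[dict(np.load(f"pics/{n}.png.npz"))["img"][190:300,380:640,::-1] for n in("w11","w14")]
im=np.vstack([cv2.resize(i,None,fx=3,fy=2.7*1.0,interpolation=cv2.INTER_CUBIC) for i in ims])
cv2.imwrite("pics/z3.png",(255*(im/255.)**.4).astype(np.uint8))
E
```

```text
t 9.75 [523.6  49.9 190.3] gap 0.454 [-1.7 -0.1 13.8]
tail (np.float64(145.07), -44) -103.98
pad [(526.64, -8, 127.25), (542.5, 3, 137.15), (553.35, -5, 143.92), (599.82, 3, 172.93), (605.02, 3, 176.17)]
board [(531.58, 135.9)]
```

View pics/z3.png

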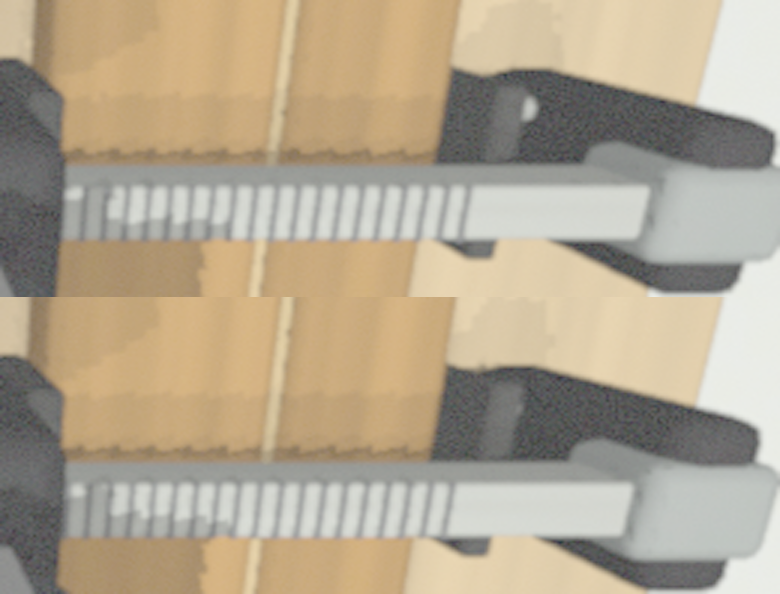

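play_rows(
  motion=[
    {"dx":0,"dy":0,"dz":0,"rx":0,"ry":0,"rz":0,"gripper":0.41},
    {"dx":0,"dy":0,"dz":0,"rx":0,"ry":0,"rz":0,"gripper":0.39},
    {"dx":0,"dy":0,"dz":0,"rx":0,"ry":0,"rz":0,"gripper":0.39},
    {"dx":0,"dy":0,"dz":0,"rx":0,"ry":0,"rz":0,"gripper":0.39},
  ],
)

```text
t: 10.2
tcp_pos: [523.6, 49.9, 190.7]
tcp_rot: [0.435, -0.557, 0.557, -0.436]
wrist_force: [-2.5, 0.3, 16.5]
finger_gap: 0.392
```

```bash
python3 - <<'E'
from h import *
look("w15.png")
E
```

```text
t 10.2 [523.6  49.9 190.7] gap 0.3918 [-2.5  0.3 16.5]
tail (np.float64(142.93), -44) -105.4
pad [(526.53, -7, 127.43), (542.19, 3, 137.22), (551.99, -5, 143.34), (596.83, 3, 171.39), (604.87, 4, 176.42)]
board [(531.03, 135.79)]
```

play_rows(
  motion=[
    {"dx":0,"dy":0,"dz":0,"rx":0,"ry":0,"rz":0,"gripper":0.6},
    {"dx":0,"dy":0,"dz":0,"rx":0,"ry":0,"rz":0,"gripper":0.85},
    {"dx":0,"dy":0,"dz":0,"rx":0,"ry":0,"rz":0,"gripper":0.85},
    {"dx":0,"dy":0,"dz":0,"rx":0,"ry":0,"rz":0,"gripper":0.85},
  ],
)

```text
t: 10.65
tcp_pos: [523.0, 49.8, 188.6]
tcp_rot: [-0.436, 0.557, -0.557, 0.435]
wrist_force: [0.4, -0.8, 0.1]
finger_gap: 0.851
```

```bash
python3 - <<'E'
from h import *
look("w16.png")
E
```

```text
t 10.65 [523.   49.8 188.6] gap 0.851 [ 0.4 -0.8  0.1]
tail (np.float64(144.05), -44) -104.56
pad [(528.52, -14, 126.36), (546.04, 4, 137.17), (556.02, -5, 143.33), (596.02, 2, 168.01), (601.33, 3, 171.29), (606.73, 3, 174.62)]
board [(534.77, 135.85)]
```

play_rows(
  motion=[
    {"dx":0,"dy":0,"dz":0,"rx":0,"ry":0,"rz":0,"gripper":0.75},
    {"dx":0,"dy":0,"dz":0,"rx":0,"ry":0,"rz":0,"gripper":0.65},
    {"dx":0,"dy":0,"dz":0,"rx":0,"ry":0,"rz":0,"gripper":0.57},
    {"dx":0,"dy":0,"dz":0,"rx":0,"ry":0,"rz":0,"gripper":0.5},
    {"dx":0,"dy":0,"dz":0,"rx":0,"ry":0,"rz":0,"gripper":0.5},
    {"dx":0,"dy":0,"dz":0,"rx":0,"ry":0,"rz":0,"gripper":0.5},
  ],
)

```text
t: 11.3
tcp_pos: [523.6, 50.0, 190.3]
tcp_rot: [0.435, -0.557, 0.557, -0.436]
wrist_force: [-1.4, -1.7, 13.2]
finger_gap: 0.501
```

```bash
python3 - <<'E'
from h import *
look("w17.png")
E
```

```text
t 11.3 [523.6  50.  190.3] gap 0.5005 [-1.4 -1.7 13.2]
tail (np.float64(148.87), 30) -101.72
pad [(526.64, -8, 127.21), (542.82, 4, 137.3), (552.34, -5, 143.24), (593.2, 3, 168.74), (600.37, 3, 173.21), (604.45, 3, 175.76)]
board [(531.61, 135.87)]
```

```bash
sed -i 's/edges(258,268,140,225/edges(258,268,100,225/' h.py; python3 - <<'E'
from h import *
for n in("w12","w15","w16","w17"):
    c=dict(np.load(f"pics/{n}.png.npz")); t=edges(258,268,100,225,c["img"],th=20); print(n,t[:2],st(onz(c,(t[0][0],263),70))[0])
look("w18.png")
ims=[dict(np.load(f"pics/{n}.png.npz"))["img"][190:300,380:640,::-1] for n in("w11","w18")]
im=np.vstack([cv2.resize(i,None,fx=3,fy=2.7*1.0,interpolation=cv2.INTER_CUBIC) for i in ims])
cv2.imwrite("pics/z4.png",(255*(im/255.)**.4).astype(np.uint8))
E
```

```text
w12 [(np.float64(150.77), -44), (np.float64(161.06), 31)] -100.63
w15 [(np.float64(142.92), -44), (np.float64(153.26), 31)] -105.4
w16 [(np.float64(144.05), -44), (np.float64(154.44), 30)] -104.56
w17 [(np.float64(138.52), -43), (np.float64(148.87), 30)] -107.78
t 11.35 [523.7  50.  190.2] gap 0.5011 [-1.6  0.6 13.1]
tail (np.float64(138.52), -43) -107.78
pad [(526.63, -8, 127.2), (542.93, 3, 137.37), (552.41, -5, 143.28), (591.39, 3, 167.61), (593.72, 3, 169.06), (599.47, 3, 172.65), (604.86, 3, 176.01)]
board [(531.6, 135.87)]
```

View pics/z4.png

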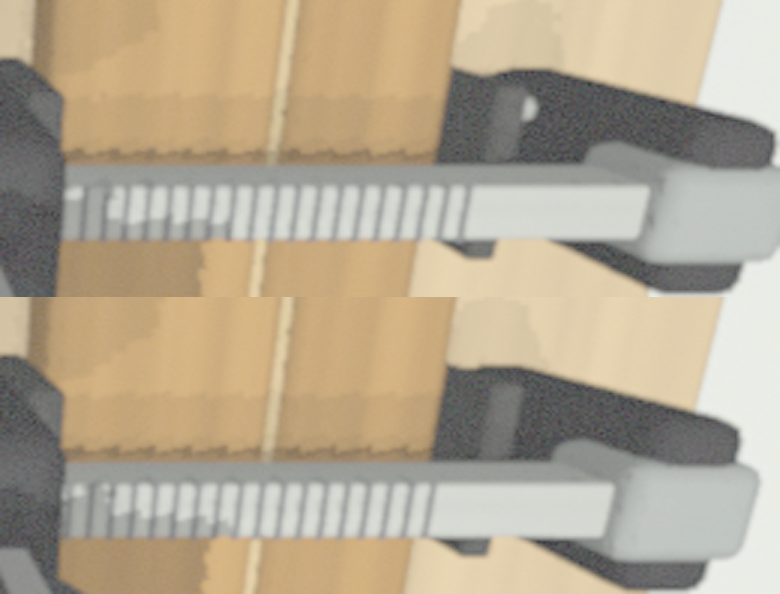

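play_rows(
  motion=[
    {"dx":0,"dy":0,"dz":0,"rx":0,"ry":0,"rz":0,"gripper":0.5},
    {"dx":0,"dy":0,"dz":0,"rx":0,"ry":0,"rz":0,"gripper":0.5},
    {"dx":0,"dy":0,"dz":0,"rx":0,"ry":0,"rz":0,"gripper":0.5},
    {"dx":0,"dy":0,"dz":0,"rx":0,"ry":0,"rz":0,"gripper":0.5},
    {"dx":0,"dy":0,"dz":0,"rx":0,"ry":0,"rz":0,"gripper":0.5},
  ],
)

```text
t: 11.9
tcp_pos: [523.7, 50.0, 190.3]
tcp_rot: [0.435, -0.557, 0.557, -0.436]
wrist_force: [-1.2, -0.4, 13.3]
finger_gap: 0.502
```

```bash
python3 - <<'E'
from h import *
look("w19.png")
c=optics.camera("side"); cv2.imwrite("pics/s19.png",c["img"][:,:,::-1])
E
```

```text
t 11.9 [523.7  50.  190.3] gap 0.5024 [-1.2 -0.4 13.3]
tail (np.float64(138.52), -43) -107.78
pad [(526.63, -8, 127.2), (542.78, 3, 137.27), (552.54, -5, 143.36), (592.97, 3, 168.59), (600.38, 3, 173.22), (602.91, 3, 174.8), (605.52, 3, 176.43)]
board [(531.61, 135.87)]
```

View pics/s19.png

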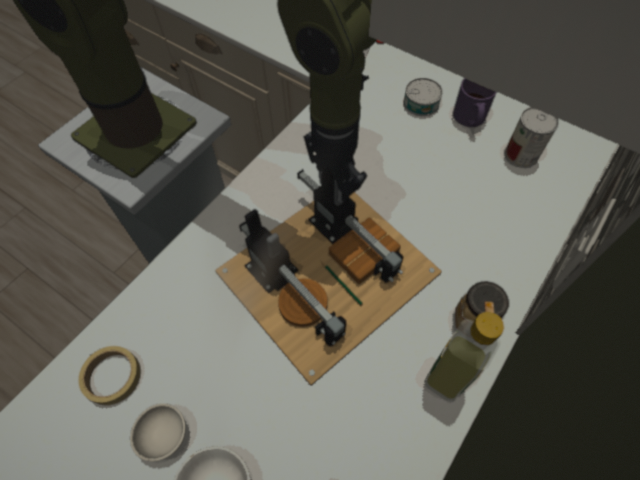

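The side view shows the board home in the left clamp at about (365,250). The trivet at (303,300) and the right clamp are where they started. The reading has held steady for 0.6 s, so I'm handing in.

```bash
python3 -c "
from workcell import r
print(r.sign_off())"
```

```text
the job is handed in; nothing more can be done
None
```

I clamped the oblong board, which was in the left clamp, and handed the job in at about 12 s, still gripping handle and trigger. The right clamp and the trivet were not touched.

- **Pumping:** it took six near-full squeezes and a last partial one, all by handle and trigger. I stopped each squeeze short of the trigger's stop.
- **Board home:** the board stopped with its far edge at about 137 mm in stand coordinates, against the nominal 138. It did not move while the bar drew on a further 6 mm.
- **Pad:** I estimate it is pressed in 6 mm, give or take 1 mm, well short of the 12 mm at which it bottoms. This comes from how far the bar travelled after the board stopped, as finger force cannot be read.
- **Steadiness:** over the last 0.6 s the bar and board readings did not change. Finger opening stayed at 0.50 and wrist force at about 13 N.

**Disagreements:**
- Bar travel measured at the tail read about 5% larger than at the pad, which is within the 1 mm margin above.
- The bar slipped back about 0.8 mm when I let the trigger out after the sixth squeeze. The last squeeze made that up.

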